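# Nest the matching dessert cups

## Robot

A 6-joint arm with a two-finger parallel gripper is mounted at the origin on the work surface. World frame = base frame: x ahead of the robot, y to its left, z up, the work surface at z = 0. Lengths are in m, angles in degrees, forces in N, time in s.
With the tool pointing down it reaches from about 0.25 to 0.725 m from the base axis. Payload 9.7 kg.
Tool frame: the origin (TCP) lies midway between the tips of the shut fingers; the grasp point (between the pads) lies 19 mm behind it; z points along the fingers, x is the direction in which the jaws open and shut, and the axes are right-handed (so a half turn about z gives the same grasp; the last joint's range is limited). The gripper opens to 85 mm and grips with 20 to 120 N. Pads are 22 mm wide; open, the fingers measure 114 mm over their backs; the gripper's body (76 mm by 85 mm) begins 54 mm behind the grasp point. The pads swing forward as they close: fully open they stand 13 mm farther back than shut.
Start: joints at [67.666, 4.979, 10.078, 95.1, 0, 90], TCP at [0.209, 0.509, 0.231] pointing down, gripper open.
Joint ranges: [-179.16, 179.16], [-48.56, 103.87], [-65.8, 70.77], [-126.05, 130.52], [-82.76, 87.17], [-180, 180]. Speed limits (degrees/s): [127.2, 127.2, 147.25, 180, 180, 180].

## Interface

Orientations are given as [roll, pitch, yaw] about the fixed x, y, z axes, in that order (R = Rz(yaw) Ry(pitch) Rx(roll)).
In Python, from workcell import bot, optics gives the robot as it stands.
- The arm moves only by the shell command python3 -m creep 'ROWS' [FORCE]. ROWS is JSON, a list of rows, each a list of 7 numbers: the shift along the tool's x, y, z in m, then the turn, a rotation vector about the tool's x, y, z in rad, then the opening, from 0 (shut) to 1 (fully open). A call has 1 to 8 rows; each row is the pose to reach, as a shift and turn from the pose commanded when the call began, along the tool's axes at that moment; what a row does not reach only later rows make up. A row lasts 1/10 s, in which the tool goes at most 50 mm and 8.59 degrees, less where a joint would pass 70% of its speed; a pose out of reach is approached as far as the arm can. A call with a gripper value outside its range is refused whole. The fingers move at their own pace and stop on an object; FORCE is the grip in N (left out, the last holds). Time passes only in rows, so rows that repeat a pose let the fingers close. It gives the time, the measured TCP pose, the force and the opening at its end, in the units of the state.
- bot.get_obs(): the state, without advancing time (a new reading comes with each control period).
- optics.camera(name): name is "scene" or "top" or "wrist"; returns the picture (384x512x3 uint8, red, green, blue); there is no depth.
- optics.camera_params(name): a dict with "camera_matrix" (3x3 intrinsics, pixels), "R" (3x3) and "t" (3): a world point X has camera coordinates R X + t; the wrist camera has in their place "mount" (4x4, takes a point from camera to tool coordinates, whose origin is the TCP and whose axes are the tool frame's). Camera axes: x right, y down, z forward; pixel columns grow to the right and rows downward; lengths in m; the calibration is good to about 2 mm. A picture is of the moment at which its call begins: read the wrist's pose just before it. camera_params takes no time and is no camera call.
- bot.job_done(): hands the job in, once; it reports no verdict.
The state is a dict: "time": time; "q": joint angles; "qd": joint speeds; "joint_efforts": joint torques, N m; "ee_pos": TCP position; "tcp_rot": TCP orientation; "wrist_force": force on the tool from outside, world axes, zero at the start; "torque": the same for the moment, N m; "opening": finger opening in m.
Only numpy, scipy, OpenCV 4.12 (cv2) and the standard library are available. Lean on these libraries where they do the work, as an engineer would, in place of code of your own. Each camera call takes 0.05 s, during which the arm holds its last target.

## Task

Clear up the small steel dessert cups: three of the four are the same round stacking kind. Nest the two round ones from the worktop one after the other into the round one on the wooden chopping board, each fully home, so that one upright stack of three stands where that cup stands now; leave the square cup, which does not fit, standing where it is.

Things in the scene. Friction and masses are not known exactly. Their poses are not given: they have to be found in the camera images.
- base_cup_band (a point): Receiving cup, round steel, 66 mm tall: an upright band 58 mm across and 36 mm tall on a foot 30 mm tall, narrowing from 49 mm below the band to 38 mm at the underside. Mouth 53 mm across, 32 mm deep. Point: on the axis, mid-band, 50 mm above the underside, 16 mm below the rim; z up. Loose, 0.13 kg, on a fixed wooden chopping board 260 x 180 x 12 mm on the robot's left.
- cup_1_band (a point): First round cup to nest, identical to the receiving cup, point likewise mid-band (50 mm above its underside, z up; yaw does not matter); loose on the worktop, 0.13 kg. Grip it by the band. Fully home, its foot is inside the cup below and its band rests on that cup's rim, 36 mm higher than that cup, with 2 mm sideways play; fingers over 36 mm below its rim would meet the cup below.
- cup_2_band (a point): Second round cup to nest, identical to the first (58 mm across, 66 mm tall, 0.13 kg), loose on the worktop. Point mid-band on its axis, 50 mm above its underside, z up. The two may be nested in either order.
- square_cup_band (a point): The odd one, to be left alone: steel cup of the same height (66 mm) but square, 52 x 52 mm, with a square foot 40 mm wide and 30 mm tall. This point is on its axis, 50 mm above its underside. It stands among the round ones at any of the same three places.
Things that resemble listed ones, but are neither listed nor needed, are in the scene too. Leave any green look-alike of the part that bears cup_2_band alone. What is shaped like the part that bears base_cup_band but purple is not meant.

How it is judged:
By the outcome, as a careful person would: the job done as asked, in the order asked, and still so for the second after the job is handed in, with the robot touching nothing.
It also fails if it takes over 54 s, if anything falls off the work surface, if the arm or the gripper's body presses on something with over 40 N, if the wrist force passes 120 N, or if a joint passes its speed limit or range.

## Working session

There is one attempt and no reset: what is moved stays moved. The work goes in short steps, Python scripts to look and compute and a shell command to move; the robot and the scene stay as the last step left them, time stands still between calls to the robot, and variables do not carry over. Pictures are saved under pics/ and viewed, and the job is handed in when it is done.

```bash
ls; mkdir -p pics
python3 - <<'E'
from workcell import bot, optics
import cv2, numpy as np
o=bot.get_obs()
for k in o: print(k,np.round(o[k],3))
for n in ["scene","top","wrist"]:
    im=optics.camera(n); cv2.imwrite(f"pics/{n}0.png",im[:,:,::-1])
    p=optics.camera_params(n); print(n,{k:np.round(v,3).tolist() for k,v in p.items()})
E
```

```text
pics
time 0.0
q [ 6.7665e+01  5.0100e+00  1.0033e+01  9.5097e+01 -1.0000e-03  9.0001e+01]
qd [ 0.055  0.007  0.132  0.088 -0.061 -0.004]
joint_efforts [ 1.0000e-03 -5.2039e+01  4.6480e+01  1.6000e-02  0.0000e+00 -0.0000e+00]
ee_pos [0.209 0.509 0.231]
tcp_rot [1.79999e+02 7.40000e-02 6.76650e+01]
wrist_force [ 0.075 -0.606 -0.182]
torque [0.026 0.036 0.008]
opening 0.086
scene {'camera_matrix': [[391.249, 0.0, 256.752], [0.0, 391.249, 194.323], [0.0, 0.0, 1.0]], 'R': [[0.749, 0.663, 0.016], [0.492, -0.54, -0.683], [-0.444, 0.519, -0.731]], 't': [-0.365, -0.25, 1.004]}
top {'camera_matrix': [[351.173, 0.0, 257.048], [0.0, 351.173, 191.439], [0.0, 0.0, 1.0]], 'R': [[0.013, -1.0, 0.019], [-0.998, -0.014, -0.067], [0.068, -0.018, -0.998]], 't': [-0.077, 0.557, 0.727]}
wrist {'camera_matrix': [[323.92, 0.0, 256.498], [0.0, 323.92, 193.002], [0.0, 0.0, 1.0]], 'mount': [[1.0, 0.0, -0.0, 0.001], [-0.0, 0.945, 0.328, -0.086], [0.0, -0.328, 0.945, -0.143], [0.0, 0.0, 0.0, 1.0]]}
```

View pics/scene0.png

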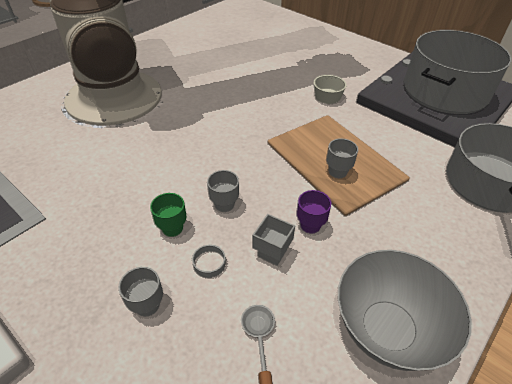

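View pics/top0.png

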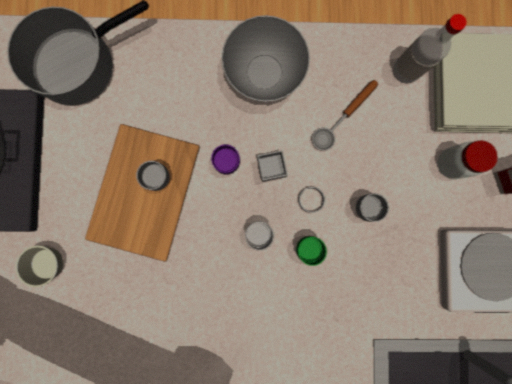

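View pics/wrist0.png

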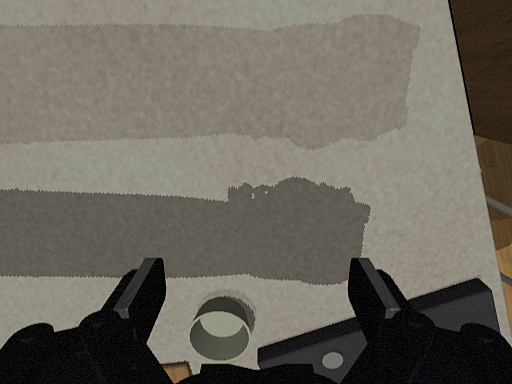

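The top view shows the base cup on the board at about (154,176), grey round cups at (258,234) and (371,207), the square cup at (271,166), and green (311,250) and purple (226,159) look-alikes. Next I'll confirm these in an enlarged crop.

Run:
```python
import cv2, numpy as np
t=cv2.imread("pics/top0.png"); 
def c(im,u,v,r=28): return cv2.resize(im[v-r:v+r,u-r:u+r],(264,264),interpolation=cv2.INTER_CUBIC)
cv2.imwrite("pics/crop0.png",np.hstack([c(t,154,176),c(t,258,234),c(t,371,207)]))
```

```text
(no output)
```

View pics/crop0.png

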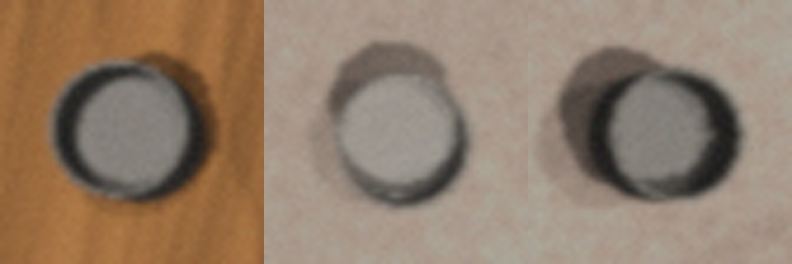

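The crop confirms three round grey steel cups (base, A, B), and shadows lie to their upper left. I'll measure them with a saturation mask and rays.

```bash
cat > h.py <<'E'
import cv2, numpy as np
from scipy.spatial.transform import Rotation as Ro
from workcell import bot, optics
def ray(n,uv,z,pose=None):
    p=optics.camera_params(n);K=np.array(p["camera_matrix"])
    d=np.linalg.inv(K)@[uv[0],uv[1],1]
    if n=="wrist":
        M=np.array(p["mount"]);R0=Ro.from_euler("xyz",pose[1],degrees=True).as_matrix()
        R=R0@M[:3,:3];c=pose[0]+R0@M[:3,3]
    else:
        R=np.array(p["R"]).T;c=-R@np.array(p["t"])
    d=R@d
    return c+d*(z-c[2])/d[2]
def proj(n,X,pose=None):
    p=optics.camera_params(n);K=np.array(p["camera_matrix"])
    if n=="wrist":
        M=np.array(p["mount"]);R0=Ro.from_euler("xyz",pose[1],degrees=True).as_matrix()
        R=(R0@M[:3,:3]).T;t=-R@(pose[0]+R0@M[:3,3])
    else: R=np.array(p["R"]);t=np.array(p["t"])
    x=K@(R@np.array(X)+t);return x[:2]/x[2]
E
python3 - <<'E'
from h import *
for n,seeds in [("top",[(154,176),(258,234),(371,207),(271,166)]),("scene",[(342,160),(223,190),(142,290),(273,238)])]:
    im=cv2.imread(f"pics/{n}0.png"); hsv=cv2.cvtColor(im,cv2.COLOR_BGR2LAB).astype(int)
    ch=np.hypot(hsv[...,1]-128,hsv[...,2]-128)
    m=(cv2.GaussianBlur(ch.astype(np.float32),(3,3),0)<4.5).astype(np.uint8)*255
    m=cv2.morphologyEx(m,cv2.MORPH_OPEN,np.ones((3,3)))
    cv2.imwrite(f"pics/m_{n}.png",m)
    cs,_=cv2.findContours(m,cv2.RETR_EXTERNAL,cv2.CHAIN_APPROX_NONE)
    for s,zb in zip(seeds,[.012,0,0,0]):
        for c in cs:
            if cv2.pointPolygonTest(c,s,False)>=0:
                x,y,w,h=cv2.boundingRect(c)
                (cx,cy),r=cv2.minEnclosingCircle(c)
                P=ray(n,(cx,cy),zb+.066)
                e=cv2.fitEllipse(c)
                print(n,s,(x,y,w,h),np.round([cx,cy,r],1),"P",P.round(4),"ell",np.round(e[0]+e[1],1),ray(n,e[0],zb+.066).round(4))
E
python3 -c "
import cv2,numpy as np
a=cv2.imread('pics/m_top.png')[100:290,100:420];b=cv2.imread('pics/m_scene.png')[120:320,100:420]
cv2.imwrite('pics/mm.png',cv2.resize(np.vstack([a,b]),None,fx=1.5,fy=1.5))"
```

```text
top (154, 176) (138, 162, 30, 27) [152.5 176.5  15.2] P [0.5807 0.1364 0.078 ] ell [152.6 175.4  25.6  29.8] [0.5829 0.1362 0.078 ]
top (371, 207) (356, 194, 32, 27) [371.2 206.6  16.2] P [ 0.5281 -0.2972  0.066 ] ell [371.4 207.3  26.   32.2] [ 0.5266 -0.2976  0.066 ]
top (271, 166) (258, 152, 28, 28) [271.5 165.5  16. ] P [ 0.6078 -0.0968  0.066 ] ell [271.9 165.5  26.9  28.2] [ 0.6077 -0.0975  0.066 ]
scene (342, 160) (328, 140, 29, 38) [341.2 158.2  19.2] P [0.6005 0.1115 0.078 ] ell [341.  156.8  27.4  39.2] [0.598  0.1145 0.078 ]
scene (223, 190) (208, 170, 31, 43) [223.2 191.1  21.2] P [ 0.4883 -0.0912  0.066 ] ell [223.3 190.   30.8  43.1] [ 0.4865 -0.0892  0.066 ]
scene (142, 290) (119, 267, 45, 50) [142.3 291.8  25.2] P [ 0.5427 -0.308   0.066 ] ell [141.4 291.1  41.8  50.1] [ 0.5409 -0.3082  0.066 ]
scene (273, 238) (253, 215, 42, 51) [273.  240.   25.7] P [ 0.622  -0.1139  0.066 ] ell [273.  239.2  38.8  47.8] [ 0.6211 -0.1127  0.066 ]
```

View pics/mm.png

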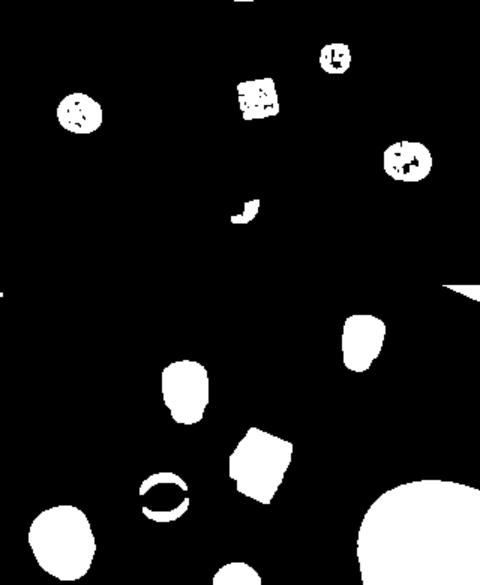

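```bash
cat >> h.py <<'E'
def go(x,y,z,yaw):
    o=bot.get_obs();p=np.array(o["ee_pos"]);R=Ro.from_euler("xyz",o["tcp_rot"],degrees=True)
    T=Ro.from_euler("xyz",[180,0,yaw],degrees=True)
    print("t",o["time"],"at",p.round(4),np.round(o["tcp_rot"],1),"shift",(R.inv().apply(np.array([x,y,z])-p)).round(4),"rot",(R.inv()*T).as_rotvec().round(4),"F",np.round(o["wrist_force"],1),"op",round(o["opening"],4))
E
python3 - <<'E'
from h import *
print(ray("top",(259,235),.066))
go(.485,-.078,.17,-5)
E
```

```text
[ 0.46895243 -0.0734262   0.066     ]
t 0.15 at [0.2089 0.5086 0.2307] [-1.80e+02  1.00e-01  6.77e+01] shift [-0.4376  0.4783  0.0612] rot [7.0000e-04 9.0000e-04 1.2683e+00] F [ 0.5 -0.   0.4] op 0.0855
```

```bash
python3 -m creep '[[-0.44,0.47,0.06,0,0,1.27,1],[-0.44,0.47,0.06,0,0,1.27,1],[-0.44,0.47,0.06,0,0,1.27,1],[-0.44,0.47,0.06,0,0,1.27,1],[-0.44,0.47,0.06,0,0,1.27,1],[-0.44,0.47,0.06,0,0,1.27,1],[-0.44,0.47,0.06,0,0,1.27,1],[-0.44,0.47,0.06,0,0,1.27,1]]'
python3 - <<'E'
from h import *
go(.472,-.076,.17,-5)
E
```

```text
time: 0.95
ee_pos: [0.3748, 0.1446, 0.194]
tcp_rot: [-180.0, -0.0, -1.4]
wrist_force: [0.8, 1.0, -0.1]
opening: 0.0855
t 0.95 at [0.3748 0.1446 0.194 ] [-180.    -0.    -1.4] shift [0.1027 0.2181 0.024 ] rot [-0.0003 -0.0005  0.0624] F [ 0.8  1.  -0.1] op 0.0855
```

```bash
python3 -m creep '[[0.1,0.22,0.024,0,0,0.06,1],[0.1,0.22,0.024,0,0,0.06,1],[0.1,0.22,0.024,0,0,0.06,1],[0.1,0.22,0.024,0,0,0.06,1],[0.1,0.22,0.024,0,0,0.06,1],[0.1,0.22,0.024,0,0,0.06,1],[0.1,0.22,0.024,0,0,0.06,1],[0.1,0.22,0.024,0,0,0.06,1]]'
python3 - <<'E'
from h import *
go(.472,-.076,.17,-5)
o=bot.get_obs();np.save("w1.npy",[o["ee_pos"],o["tcp_rot"]])
cv2.imwrite("pics/w1.png",optics.camera("wrist")[:,:,::-1])
cv2.imwrite("pics/t1.png",optics.camera("top")[:,:,::-1])
E
```

```text
time: 1.75
ee_pos: [0.47, -0.0747, 0.1702]
tcp_rot: [-180.0, 0.0, -4.5]
wrist_force: [0.1, -0.4, 0.6]
opening: 0.0857
t 1.75 at [ 0.47   -0.0747  0.1702] [-180.     0.    -4.5] shift [0.0021 0.0011 0.0002] rot [-0.0002  0.0003  0.0088] F [ 0.1 -0.4  0.6] op 0.0857
```

View pics/w1.png

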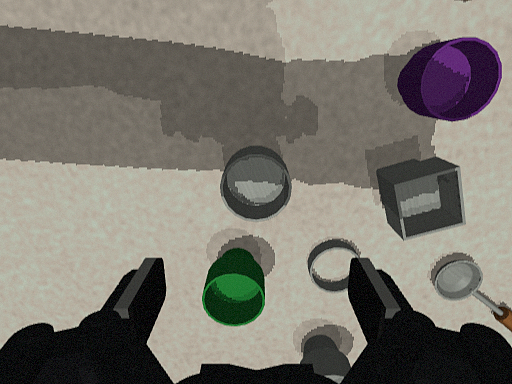

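The wrist view shows the round cup A with its rim spanning about u 221–292, v 147–221, centre near (256,183). Green is at (234,300) and the square cup at (435,200).

Run:
```python
from h import *
pose=np.load("w1.npy")
im=cv2.imread("pics/w1.png")
for uv in [(256.5,183),(256.5,147.5),(256.5,220),(221,184),(292,184)]: print(uv,ray("wrist",uv,.066,pose).round(4))
for X in [(.47,-.0747,.066)]: print("proj",proj("wrist",X,pose))
# green check
g=cv2.imread("pics/t1.png")
print("sq",ray("top",(271.5,165.5),.066))
c=cv2.resize(im[130:240,200:320],None,fx=5,fy=5,interpolation=cv2.INTER_CUBIC)
for v in (147,183,221): cv2.line(c,(0,(v-130)*5),(30,(v-130)*5),(0,0,255),1)
for u in (221,256,292): cv2.line(c,((u-200)*5,0),((u-200)*5,30),(0,0,255),1)
cv2.imwrite("pics/w1c.png",c)
```

```text
(256.5, 183) [ 0.4698 -0.0664  0.066 ]
(256.5, 147.5) [ 0.472  -0.0378  0.066 ]
(256.5, 220) [ 0.4672 -0.0986  0.066 ]
(221, 184) [ 0.4414 -0.065   0.066 ]
(292, 184) [ 0.498  -0.0695  0.066 ]
proj [257.59973581 192.75277929]
sq [ 0.60775345 -0.09675624  0.066     ]
```

View pics/w1c.png

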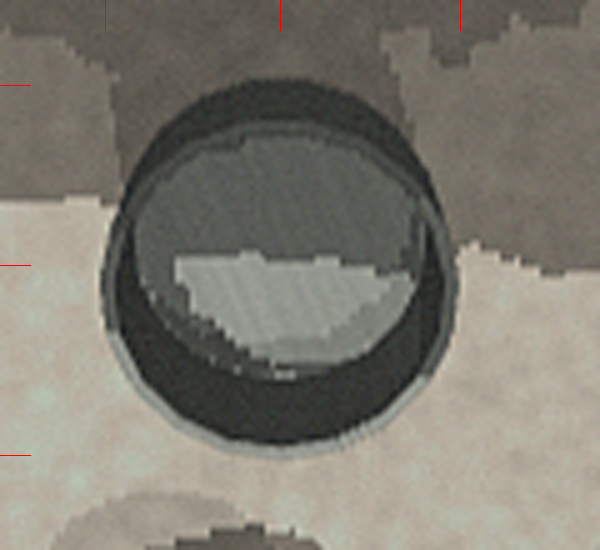

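```bash
python3 -m creep '[[0,-0.003,0.05,0,0,0,1],[0,-0.003,0.1,0,0,0,1],[0,-0.003,0.125,0,0,0,1],[0,-0.003,0.141,0,0,0,1],[0,-0.003,0.141,0,0,0,1],[0,-0.003,0.141,0,0,0,0.5]]' 40; python3 -m creep '[[0,0,0,0,0,0,0],[0,0,0,0,0,0,0],[0,0,0,0,0,0,0],[0,0,0,0,0,0,0],[0,0,0,0,0,0,0],[0,0,0,0,0,0,0]]' 40;  python3 - <<'E'
from h import *
go(.4695,-.072,.028,-5)
E
```

```text
time: 2.45
ee_pos: [0.4707, -0.0717, 0.03]
tcp_rot: [180.0, -0.0, -4.4]
wrist_force: [1.2, -0.4, 0.4]
opening: 0.0737
time: 3.05
ee_pos: [0.4716, -0.0723, 0.0311]
tcp_rot: [-180.0, -0.2, -4.5]
wrist_force: [-1.0, 1.7, 6.2]
opening: 0.0581
t 3.05 at [ 0.4716 -0.0723  0.0311] [-180.    -0.2   -4.5] shift [-0.0021 -0.0001  0.0031] rot [-0.0003 -0.0028  0.0085] F [-1.   1.7  6.2] op 0.0581
```

```bash
python3 -m creep '[[0,0,-0.04,0,0,0,0],[0,0,-0.09,0,0,0,0],[0,0,-0.14,0,0,0,0],[0,0,-0.17,0,0,0,0],[0,0,-0.17,0,0,0,0]]' 40;  python3 - <<'E'
from h import *
go(.582,.06,.2,-5)
E
```

```text
time: 3.55
ee_pos: [0.4724, -0.0726, 0.2048]
tcp_rot: [180.0, -0.5, -4.5]
wrist_force: [0.5, 0.5, -0.6]
opening: 0.0576
t 3.55 at [ 0.4724 -0.0726  0.2048] [180.   -0.5  -4.5] shift [ 0.0988 -0.1409  0.0056] rot [ 0.0006 -0.0085  0.0083] F [ 0.5  0.5 -0.6] op 0.0576
```

```bash
python3 -m creep '[[0.033,-0.04,0.0,0,0,0,0],[0.06,-0.09,0.0,0,0,0,0],[0.09,-0.13,0,0,0,0,0],[0.1,-0.14,0,0,0,0,0],[0.1,-0.14,0,0,0,0,0]]' 40;  python3 - <<'E'
from h import *
go(.582,.06,.2,-5)
o=bot.get_obs();np.save("w2.npy",[o["ee_pos"],o["tcp_rot"]])
cv2.imwrite("pics/w2.png",optics.camera("wrist")[:,:,::-1])
cv2.imwrite("pics/s2.png",optics.camera("scene")[:,:,::-1])
E
```

```text
time: 4.05
ee_pos: [0.5825, 0.0617, 0.1975]
tcp_rot: [-180.0, 0.1, -4.4]
wrist_force: [0.2, -0.3, -1.3]
opening: 0.0578
t 4.05 at [0.5825 0.0617 0.1975] [-1.8e+02  1.0e-01 -4.4e+00] shift [-0.0004  0.0017 -0.0025] rot [-0.      0.0016  0.0112] F [ 0.2 -0.3 -1.3] op 0.0578
```

View pics/w2.png

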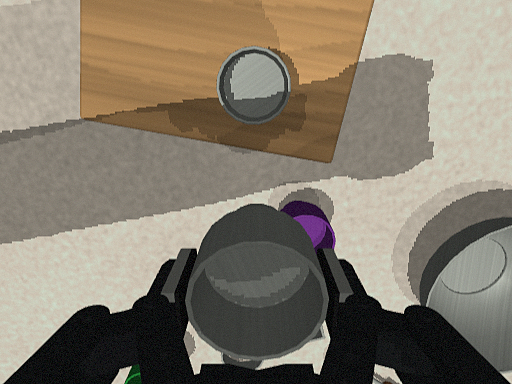

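View pics/s2.png

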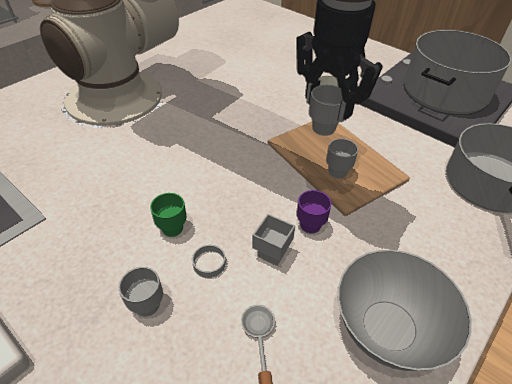

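Run:
```python
from h import *
im=cv2.imread("pics/w2.png")
a=cv2.resize(im[35:135,204:304],(500,500),interpolation=cv2.INTER_CUBIC)
b=cv2.resize(im[200:370,180:340],None,fx=2.9,fy=2.9,interpolation=cv2.INTER_CUBIC)[:493]
b=cv2.copyMakeBorder(b,0,500-b.shape[0],0,0,cv2.BORDER_CONSTANT)[:,:300+164]
a=a[:, :]; out=np.hstack([a,b]); print(out.shape)
out=cv2.resize(out,None,fx=.8,fy=.8); cv2.imwrite("pics/w2c.png",out)
```

```text
(500, 964, 3)
```

View pics/w2c.png

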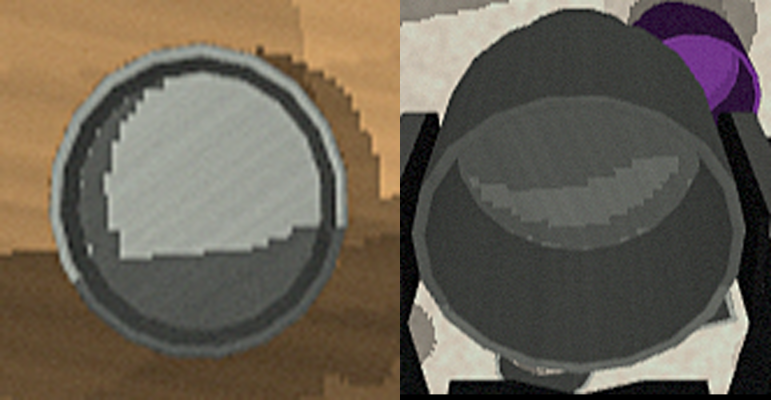

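Run:
```python
from h import *
pose=np.load("w2.npy")
def ctr(u0,u1,v0,v1,z):
    uc,vc=(u0+u1)/2,(v0+v1)/2
    a,b=ray("wrist",(uc,v0),z,pose),ray("wrist",(uc,v1),z,pose)
    c,d=ray("wrist",(u0,vc),z,pose),ray("wrist",(u1,vc),z,pose)
    print("dia",np.linalg.norm(a-b),np.linalg.norm(c-d),"ctr",(a+b)/2,(c+d)/2); return (a+b)/2
B=ctr(204+12.5,204+87,35+10.75,35+89.25,.078)
zr=pose[0][2]+.035
H=ctr(180+12/2.32,180+345/2.32,200+96/2.32,200+371/2.32,zr)
print("B-H",B-H,"H-tcp",H-pose[0]); print(ray("top",(152.6,176),.078))
B2=B.copy(); d=(B-H); t=pose[0]+d
go(t[0],t[1],.2,-4.4)
```

```text
dia 0.057341709114186935 0.05727941673622045 ctr [0.58544352 0.14298089 0.078     ] [0.58552276 0.14406017 0.078     ]
dia 0.05693442174495807 0.057300449848125025 ctr [0.58190599 0.06233993 0.23246039] [0.58204626 0.0643821  0.23246039]
B-H [ 0.00353753  0.08064096 -0.15446039] H-tcp [-0.00056864  0.00068429  0.035     ]
[0.58172586 0.13625012 0.078     ]
t 4.15 at [0.581  0.0595 0.1983] [ 1.8e+02  1.0e-01 -4.5e+00] shift [-0.0015 -0.0829 -0.0017] rot [ 0.0004  0.0015 -0.0013] F [-0.2 -0.2 -1. ] op 0.0576
```

```bash
python3 -m creep '[[0.0,-0.04,0.0,0,0,0,0],[0.0,-0.04,0.0,0,0,0,0],[0.0,-0.04,0.0,0,0,0,0],[0.0,-0.04,0.0,0,0,0,0],[0.0,-0.04,0.0,0,0,0,0]]' 40;  python3 - <<'E'
from h import *
o=bot.get_obs();np.save("w3.npy",[o["ee_pos"],o["tcp_rot"]])
im=optics.camera("wrist")[:,:,::-1].copy();cv2.imwrite("pics/w3.png",im)
o2=bot.get_obs();print(o["ee_pos"],o2["ee_pos"])
a=cv2.resize(im[80:190,200:310],(440,440),interpolation=cv2.INTER_CUBIC)
b=cv2.resize(im[200:380,180:340],(320,360),interpolation=cv2.INTER_CUBIC)
b=cv2.copyMakeBorder(b,0,80,0,0,cv2.BORDER_CONSTANT)
cv2.imwrite("pics/w3c.png",np.hstack([a,b]))
E
```

```text
time: 4.65
ee_pos: [0.5842, 0.0981, 0.1995]
tcp_rot: [180.0, -0.0, -4.6]
wrist_force: [-0.9, -0.3, -1.3]
opening: 0.058
[0.58424416 0.09806167 0.1994748 ] [0.58433145 0.09818314 0.19939678]
```

View pics/w3c.png

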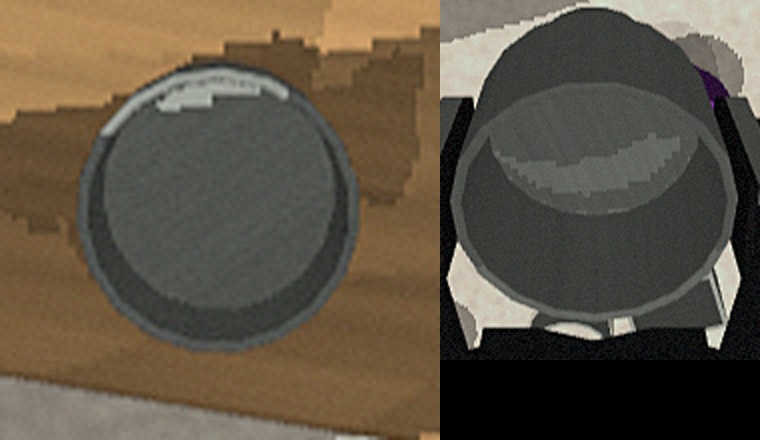

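Run:
```python
from h import *
pose=np.load("w3.npy")
def ctr(u0,u1,v0,v1,z):
    uc,vc=(u0+u1)/2,(v0+v1)/2
    a,b=ray("wrist",(uc,v0),z,pose),ray("wrist",(uc,v1),z,pose)
    print("dia",np.linalg.norm(a-b),"ctr",(a+b)/2); return (a+b)/2
B=ctr(219.75,289.75,96.25,167.75,.078)
H=ctr(186,329,241,361,pose[0][2]+.035)
print(B-H,H-pose[0])
go(.584,.1395,.2,-4.5)
```

```text
dia 0.0577210576728693 ctr [0.58559093 0.14323633 0.078     ]
dia 0.05770094870046452 ctr [0.58381627 0.09851556 0.2344748 ]
[ 0.00177466  0.04472077 -0.1564748 ] [-0.00042789  0.0004539   0.035     ]
t 4.7 at [0.5843 0.0982 0.1994] [180.   -0.   -4.6] shift [-0.0036 -0.0412 -0.0006] rot [ 0.0001 -0.0003 -0.0017] F [ 0.3  0.  -1.8] op 0.0579
```

```bash
python3 -m creep '[[-0.003,-0.044,0.0,0,0,0,0],[-0.003,-0.044,0.03,0,0,0,0],[-0.003,-0.044,0.06,0,0,0,0],[-0.003,-0.044,0.078,0,0,0,0],[-0.003,-0.044,0.078,0,0,0,0],[-0.003,-0.044,0.078,0,0,0,0]]' 40;  python3 - <<'E'
from h import *
go(.585,.142,.079,-4.5)
s=optics.camera("scene")[:,:,::-1];t=optics.camera("top")[:,:,::-1]
a=cv2.resize(s[80:200,290:400],None,fx=4,fy=4,interpolation=cv2.INTER_CUBIC)
cv2.imwrite("pics/s4.png",a)
E
```

```text
time: 5.3
ee_pos: [0.585, 0.1428, 0.1218]
tcp_rot: [-180.0, -0.0, -4.6]
wrist_force: [0.1, 0.6, -1.2]
opening: 0.0576
t 5.3 at [0.585  0.1428 0.1218] [-180.    -0.    -4.6] shift [0.0001 0.0008 0.0428] rot [-0.     -0.0001 -0.001 ] F [ 0.1  0.6 -1.2] op 0.0576
```

View pics/s4.png

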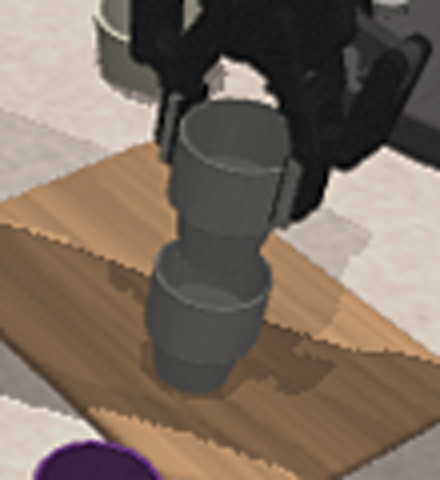

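Run:
```python
from h import *
for X in [(.585,.142,.078),(.585,.142,.157)]:
    print((proj("scene",X)-[290,80])*4)
    print((proj("scene",np.add(X,[0.005,0,0]))-[290,80])*4,(proj("scene",np.add(X,[0,.005,0]))-[290,80])*4)
```

```text
[212.47961777 267.59447859]
[221.21440849 272.11937203] [218.10250734 262.70294804]
[243.58278226 131.94671386]
[253.13565346 136.41442182] [249.55135546 127.15360781]
```

```bash
python3 -m creep '[[0,0,0.01,0,0,0,0],[0,0,0.02,0,0,0,0],[0,0,0.025,0,0,0,0],[0,0,0.03,0,0,0,0],[0,0,0.03,0,0,0,0]]' 40;  python3 - <<'E'
from h import *
go(.585,.142,.079,-4.5)
s=optics.camera("scene")[:,:,::-1]
a=cv2.resize(s[80:200,290:400],None,fx=4,fy=4,interpolation=cv2.INTER_CUBIC)
cv2.imwrite("pics/s5.png",a)
E
```

```text
time: 5.9
ee_pos: [0.5844, 0.1432, 0.0901]
tcp_rot: [180.0, 0.1, -4.5]
wrist_force: [0.0, 0.2, -1.9]
opening: 0.0576
t 5.9 at [0.5844 0.1432 0.0901] [ 1.8e+02  1.0e-01 -4.5e+00] shift [0.0007 0.0011 0.0111] rot [ 0.0004  0.0014 -0.0004] F [ 0.   0.2 -1.9] op 0.0576
```

View pics/s5.png

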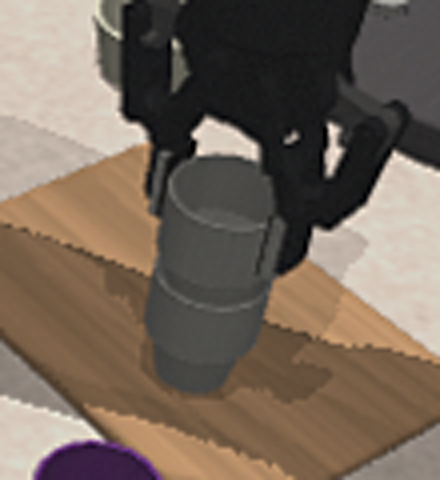

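```bash
python3 -m creep '[[0,0,0.004,0,0,0,0],[0,0,0.007,0,0,0,0],[0,0,0.009,0,0,0,0],[0,0,0.01,0,0,0,0]]' 40; python3 -m creep '[[0,0,0.001,0,0,0,0],[0,0,0.001,0,0,0,0]]'
```

```text
time: 6.35
ee_pos: [0.5848, 0.1432, 0.0809]
tcp_rot: [180.0, 0.0, -4.5]
wrist_force: [0.2, 0.4, -1.6]
opening: 0.058
time: 6.55
ee_pos: [0.5849, 0.1433, 0.0801]
tcp_rot: [180.0, 0.0, -4.5]
wrist_force: [0.3, -0.0, -1.8]
opening: 0.0577
```

```bash
python3 -m creep '[[0,0,0.001,0,0,0,0],[0,0,0.001,0,0,0,0]]'; python3 -m creep '[[0,0,0.001,0,0,0,0],[0,0,0.001,0,0,0,0]]'; python3 -m creep '[[0,0,0.001,0,0,0,0],[0,0,0.001,0,0,0,0]]'
```

```text
time: 6.75
ee_pos: [0.585, 0.1433, 0.0793]
tcp_rot: [-180.0, -0.0, -4.5]
wrist_force: [-0.7, -0.1, -1.3]
opening: 0.0576
time: 6.95
ee_pos: [0.5851, 0.1433, 0.0791]
tcp_rot: [-180.0, -0.1, -4.5]
wrist_force: [-1.6, 0.2, 4.7]
opening: 0.0575
time: 7.15
ee_pos: [0.5852, 0.1434, 0.0791]
tcp_rot: [-180.0, -0.1, -4.5]
wrist_force: [-3.3, -1.2, 11.9]
opening: 0.0579
```

Contact came at TCP z = 0.079, which is the predicted home height. I'll release and look.

```bash
python3 -m creep '[[0,0,-0.002,0,0,0,0],[0,0,-0.002,0,0,0,0.75],[0,0,-0.002,0,0,0,0.85],[0,0,-0.002,0,0,0,1],[0,0,-0.002,0,0,0,1]]'; python3 -m creep '[[0,0,-0.03,0,0,0,1],[0,0,-0.07,0,0,0,1],[0,0,-0.12,0,0,0,1],[0,0,-0.12,0,0,0,1],[0,0.04,-0.12,0,0,0,1],[0,0.08,-0.12,0,0,0,1],[0,0.08,-0.12,0,0,0,1],[0,0.08,-0.12,0,0,0,1]]';  python3 - <<'E'
from h import *
go(.526,-.23,.2,-25)
o=bot.get_obs();np.save("w6.npy",[o["ee_pos"],o["tcp_rot"]])
w=optics.camera("wrist")[:,:,::-1]
s=optics.camera("scene")[:,:,::-1]
cv2.imwrite("pics/w6.png",w)
a=cv2.resize(s[80:200,290:400],None,fx=4,fy=4,interpolation=cv2.INTER_CUBIC)
cv2.imwrite("pics/s6.png",np.hstack([a,cv2.resize(w[20:140,200:290],None,fx=4,fy=4)]))
E
```

```text
time: 7.65
ee_pos: [0.5849, 0.1432, 0.0789]
tcp_rot: [180.0, 0.0, -4.5]
wrist_force: [-0.2, -0.3, -0.3]
opening: 0.0859
time: 8.45
ee_pos: [0.5787, 0.0628, 0.1992]
tcp_rot: [-180.0, -0.0, -4.6]
wrist_force: [0.2, -0.0, -0.0]
opening: 0.0854
t 8.45 at [0.5787 0.0628 0.1992] [-180.    -0.    -4.6] shift [-0.0289  0.2961 -0.0008] rot [-3.000e-04 -2.000e-04  3.556e-01] F [ 0.2 -0.  -0. ] op 0.0854
```

View pics/s6.png

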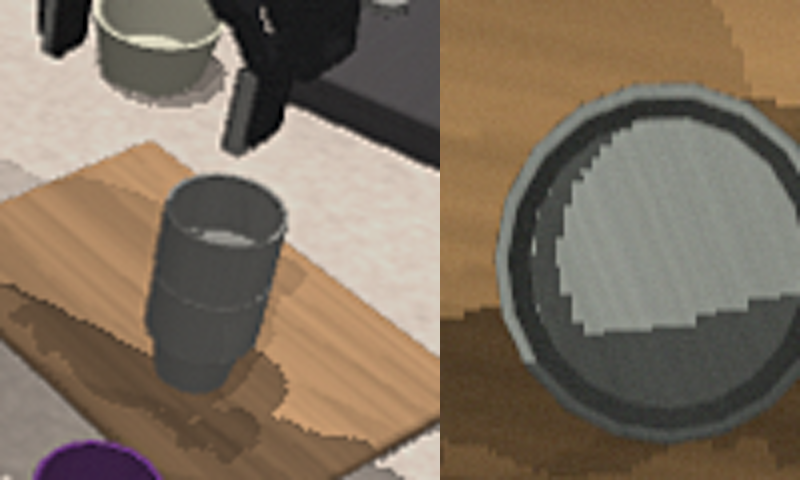

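View pics/w6.png

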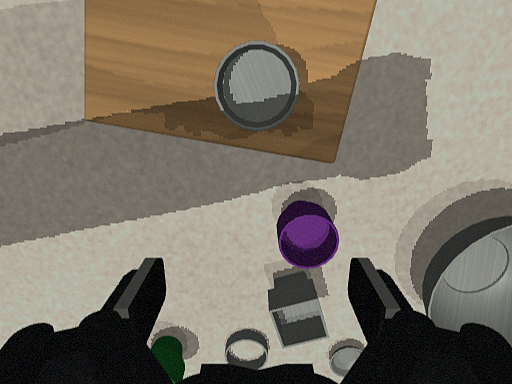

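The scene crop shows cup A seated squarely on the base cup with the two bands flush. In the wrist view the stack rim is centred near (257,85). Next is cup B, top view (371,207).

```bash
python3 - <<'E'
from h import *
pose=np.load("w6.npy")
a,b=ray("wrist",(257,41),.114,pose),ray("wrist",(257,129.5),.114,pose);print(np.linalg.norm(a-b),(a+b)/2)
go(.526,-.293,.17,-25)
E
python3 -m creep '[[-0.03,0.36,0.02,0,0,0.35,1],[-0.03,0.36,0.02,0,0,0.35,1],[-0.03,0.36,0.02,0,0,0.35,1],[-0.03,0.36,0.02,0,0,0.35,1],[-0.03,0.36,0.02,0,0,0.35,1],[-0.03,0.36,0.02,0,0,0.35,1],[-0.03,0.36,0.02,0,0,0.35,1],[-0.03,0.36,0.02,0,0,0.35,1]]'
python3 - <<'E'
from h import *
go(.526,-.293,.17,-25)
o=bot.get_obs();np.save("w7.npy",[o["ee_pos"],o["tcp_rot"]])
w=optics.camera("wrist")[:,:,::-1]
cv2.imwrite("pics/w7.png",w)
E
```

```text
0.05626876864731968 [0.58468268 0.144086   0.114     ]
t 8.55 at [0.5787 0.064  0.1991] [-180.     0.    -4.5] shift [-0.0244  0.3601  0.029 ] rot [-2.000e-04  1.000e-04  3.576e-01] F [-0.7  0.5  0.1] op 0.0854
time: 9.35
ee_pos: [0.5196, -0.2962, 0.1782]
tcp_rot: [180.0, 0.0, -24.7]
wrist_force: [0.3, 0.3, -0.0]
opening: 0.0852
t 9.35 at [ 0.5196 -0.2962  0.1782] [180.    0.  -24.7] shift [ 0.0045 -0.0056  0.0082] rot [0.0007 0.0008 0.0049] F [ 0.3  0.3 -0. ] op 0.0852
```

View pics/w7.png

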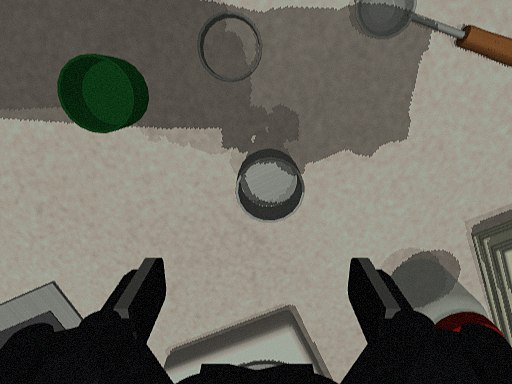

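Run:
```python
from h import *
im=cv2.imread("pics/w7.png")
cv2.imwrite("pics/w7c.png",cv2.resize(im[140:230,225:315],None,fx=6,fy=6,interpolation=cv2.INTER_CUBIC))
pose=np.load("w7.npy"); print("bottle",ray("wrist",(425,278),0,pose),ray("wrist",(385,278),0,pose))
```

```text
bottle [ 6.40786104e-01 -4.95372940e-01 -5.55111512e-17] [ 0.59881925 -0.47611028  0.        ]
```

View pics/w7c.png

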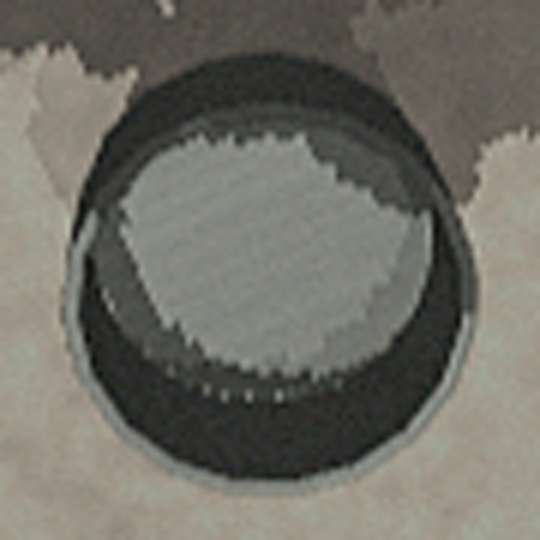

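Run:
```python
from h import *
pose=np.load("w7.npy")
a,b=ray("wrist",(269.9,157),.066,pose),ray("wrist",(269.9,222.5),.066,pose);print(np.linalg.norm(a-b),(a+b)/2,pose[0])
c=(a+b)/2
c[1]-=0.001
go(c[0],c[1],.029,-24.7)
```

```text
0.05753064784410973 [ 0.52794833 -0.30178556  0.066     ] [ 0.51960735 -0.29620761  0.17817607]
t 9.4 at [ 0.5197 -0.2958  0.1781] [ 1.80e+02  1.00e-01 -2.47e+01] shift [0.0105 0.0028 0.1491] rot [ 0.0004  0.001  -0.0005] F [-1.8 -0.1 -0.8] op 0.0855
```

```bash
python3 -m creep '[[0.01,0.001,0.03,0,0,0,1],[0.01,0.001,0.07,0,0,0,1],[0.01,0.001,0.11,0,0,0,1],[0.01,0.001,0.135,0,0,0,1],[0.01,0.001,0.147,0,0,0,1],[0.01,0.001,0.147,0,0,0,1],[0.01,0.001,0.147,0,0,0,0.5]]' 40; python3 -m creep '[[0,0,0,0,0,0,0],[0,0,0,0,0,0,0],[0,0,0,0,0,0,0],[0,0,0,0,0,0,0],[0,0,0,0,0,0,0],[0,0,0,0,0,0,0]]' 40;  python3 -m creep '[[0,0,-0.04,0,0,0,0],[0,0,-0.09,0,0,0,0],[0,0,-0.14,0,0,0,0],[0,0,-0.19,0,0,0,0],[0,0,-0.2,0,0,0,0],[0,0,-0.2,0,0,0,0]]' 40
python3 - <<'E'
from h import *
go(.585,.095,.235,-5)
E
```

```text
time: 10.1
ee_pos: [0.53, -0.2977, 0.0336]
tcp_rot: [180.0, -0.1, -24.5]
wrist_force: [0.2, -0.0, 0.1]
opening: 0.0732
time: 10.7
ee_pos: [0.5301, -0.2985, 0.0345]
tcp_rot: [-180.0, -0.2, -24.6]
wrist_force: [-0.9, 2.0, 5.9]
opening: 0.0576
time: 11.3
ee_pos: [0.5298, -0.2986, 0.235]
tcp_rot: [180.0, -0.3, -24.6]
wrist_force: [-0.1, 0.4, -1.8]
opening: 0.0574
t 11.3 at [ 0.5298 -0.2986  0.235 ] [180.   -0.3 -24.6] shift [-0.1136 -0.3808 -0.0007] rot [ 0.0013 -0.0049 -0.3418] F [-0.1  0.4 -1.8] op 0.0574
```

```bash
python3 -m creep '[[-0.01,-0.03,0,0,0,-0.04,0],[-0.025,-0.075,0,0,0,-0.1,0],[-0.04,-0.12,0,0,0,-0.15,0],[-0.055,-0.165,0,0,0,-0.2,0],[-0.07,-0.21,0,0,0,-0.25,0],[-0.085,-0.255,0,0,0,-0.3,0],[-0.1,-0.3,0,0,0,-0.34,0],[-0.11,-0.34,0,0,0,-0.34,0]]' 40
python3 - <<'E'
from h import *
go(.585,.095,.235,-5)
E
```

```text
time: 12.1
ee_pos: [0.5695, 0.0591, 0.23]
tcp_rot: [180.0, 0.2, -5.0]
wrist_force: [1.4, -0.9, -1.5]
opening: 0.0575
t 12.1 at [0.5695 0.0591 0.23  ] [180.    0.2  -5. ] shift [ 0.0123 -0.0371 -0.0051] rot [0.0004 0.0027 0.0002] F [ 1.4 -0.9 -1.5] op 0.0575
```

```bash
python3 -m creep '[[0.006,-0.02,0,0,0,0,0],[0.012,-0.037,0,0,0,0,0],[0.012,-0.037,0,0,0,0,0],[0.012,-0.037,0,0,0,0,0],[0.012,-0.037,0,0,0,0,0]]' 40
python3 - <<'E'
from h import *
o=bot.get_obs();np.save("w8.npy",[o["ee_pos"],o["tcp_rot"]])
im=optics.camera("wrist")[:,:,::-1].copy();cv2.imwrite("pics/w8.png",im)
go(.585,.095,.235,-5)
a=cv2.resize(im[80:190,200:310],(440,440),interpolation=cv2.INTER_CUBIC)
b=cv2.resize(im[200:380,180:340],(320,360),interpolation=cv2.INTER_CUBIC)
b=cv2.copyMakeBorder(b,0,80,0,0,cv2.BORDER_CONSTANT)
cv2.imwrite("pics/w8c.png",np.hstack([a,b]))
E
```

```text
time: 12.6
ee_pos: [0.5854, 0.0916, 0.2317]
tcp_rot: [180.0, 0.0, -5.2]
wrist_force: [0.4, -0.8, -0.9]
opening: 0.0577
t 12.65 at [0.5855 0.0916 0.232 ] [180.    0.   -5.2] shift [-0.0008 -0.0034 -0.003 ] rot [ 0.0002  0.0003 -0.0031] F [-0.7 -0.1 -1.5] op 0.0574
```

View pics/w8c.png

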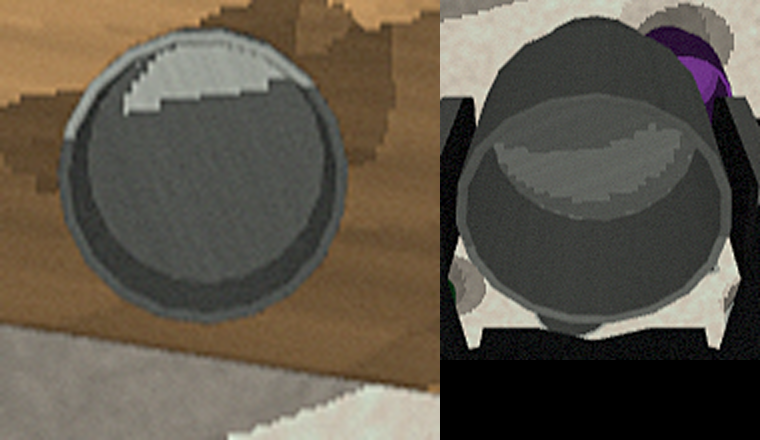

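Run:
```python
from h import *
pose=np.load("w8.npy")
def ctr(u0,u1,v0,v1,z):
    uc=(u0+u1)/2
    a,b=ray("wrist",(uc,v0),z,pose),ray("wrist",(uc,v1),z,pose)
    print("dia",np.linalg.norm(a-b),"ctr",(a+b)/2); return (a+b)/2
B=ctr(215.25,286.75,87.25,160.75,.114)
H=ctr(189,325.5,247.5,360.5,pose[0][2]+.0315)
t=pose[0]+B-H
print(H-pose[0],t)
go(t[0],t[1],.16,-5.2)
```

```text
dia 0.057569481319668034 ctr [0.58475816 0.14384945 0.114     ]
dia 0.056489420253704827 ctr [0.58458142 0.08808945 0.26323869]
[-0.00084897 -0.00354852  0.0315    ] [0.58560714 0.14739797 0.0825    ]
t 12.65 at [0.5855 0.0916 0.232 ] [180.    0.   -5.2] shift [-0.0049 -0.0556  0.072 ] rot [0.0002 0.0003 0.0004] F [-0.7 -0.1 -1.5] op 0.0574
```

```bash
python3 -m creep '[[-0.003,-0.03,0,0,0,0,0],[-0.005,-0.055,0.015,0,0,0,0],[-0.005,-0.055,0.045,0,0,0,0],[-0.005,-0.055,0.07,0,0,0,0],[-0.005,-0.055,0.07,0,0,0,0],[-0.005,-0.055,0.07,0,0,0,0]]' 40
python3 - <<'E'
from h import *
go(.5856,.1472,.1185,-5.2)
s=optics.camera("scene")[:,:,::-1]
cv2.imwrite("pics/s9.png",cv2.resize(s[60:200,290:400],None,fx=4,fy=4,interpolation=cv2.INTER_CUBIC))
E
```

```text
time: 13.25
ee_pos: [0.5854, 0.1471, 0.1629]
tcp_rot: [180.0, 0.0, -5.2]
wrist_force: [-0.4, 0.3, -1.2]
opening: 0.0575
t 13.25 at [0.5854 0.1471 0.1629] [180.    0.   -5.2] shift [ 0.0002 -0.0001  0.0444] rot [0.0001 0.0001 0.0007] F [-0.4  0.3 -1.2] op 0.0575
```

View pics/s9.png

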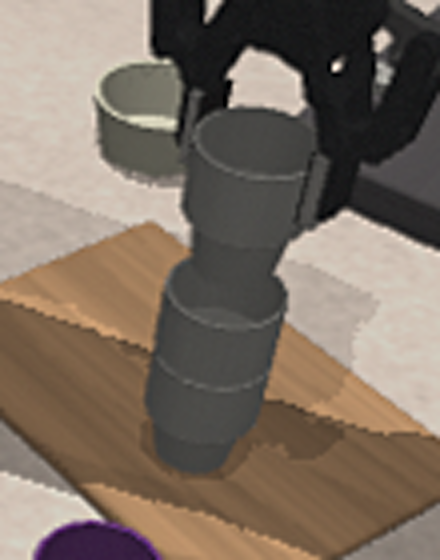

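Aligned: the held cup's foot is just over the stack's mouth. Lowering.

```bash
python3 -m creep '[[0,0,0.01,0,0,0,0],[0,0,0.018,0,0,0,0],[0,0,0.025,0,0,0,0],[0,0,0.03,0,0,0,0],[0,0,0.03,0,0,0,0]]' 40; python3 -m creep '[[0,0,0.004,0,0,0,0],[0,0,0.008,0,0,0,0],[0,0,0.01,0,0,0,0],[0,0,0.01,0,0,0,0]]' 40; python3 -m creep '[[0,0,0.002,0,0,0,0],[0,0,0.002,0,0,0,0]]'
```

```text
time: 13.8
ee_pos: [0.5851, 0.1478, 0.1311]
tcp_rot: [180.0, 0.1, -5.1]
wrist_force: [0.5, 0.5, -1.6]
opening: 0.0575
time: 14.2
ee_pos: [0.5854, 0.1479, 0.1218]
tcp_rot: [180.0, 0.0, -5.1]
wrist_force: [0.3, -0.4, -1.9]
opening: 0.0579
time: 14.4
ee_pos: [0.5855, 0.1479, 0.12]
tcp_rot: [180.0, 0.0, -5.1]
wrist_force: [0.7, 0.3, -1.3]
opening: 0.0576
```

```bash
python3 -m creep '[[0,0,0.001,0,0,0,0],[0,0,0.001,0,0,0,0]]'; python3 -m creep '[[0,0,0.001,0,0,0,0],[0,0,0.001,0,0,0,0]]'
```

```text
time: 14.6
ee_pos: [0.5855, 0.1479, 0.1191]
tcp_rot: [180.0, 0.0, -5.1]
wrist_force: [-0.1, -0.5, -1.5]
opening: 0.0579
time: 14.8
ee_pos: [0.5856, 0.1479, 0.1186]
tcp_rot: [-180.0, -0.0, -5.1]
wrist_force: [-0.9, 0.2, 1.9]
opening: 0.0575
```

```bash
python3 -m creep '[[0,0,0.001,0,0,0,0],[0,0,0.001,0,0,0,0]]'; python3 -m creep '[[0,0,-0.001,0,0,0,0],[0,0,-0.001,0,0,0,0.75],[0,0,-0.001,0,0,0,0.85],[0,0,-0.001,0,0,0,1],[0,0,-0.001,0,0,0,1]]'; python3 -m creep '[[0,0,-0.03,0,0,0,1],[0,0,-0.07,0,0,0,1],[0,0,-0.12,0,0,0,1],[0,0,-0.12,0,0,0,1],[0,0.04,-0.12,0,0,0,1],[0,0.08,-0.12,0,0,0,1],[0,0.08,-0.12,0,0,0,1],[0,0.08,-0.12,0,0,0,1]]';  python3 - <<'E'
from h import *
go(.5855,.07,.24,-5)
o=bot.get_obs();pose=[np.array(o["ee_pos"]),o["tcp_rot"]];np.save("w10.npy",pose)
w=optics.camera("wrist")[:,:,::-1]
s=optics.camera("scene")[:,:,::-1]; t=optics.camera("top")[:,:,::-1]
cv2.imwrite("pics/s10.png",s)
cv2.imwrite("pics/c10.png",np.hstack([cv2.resize(s[70:200,290:390],None,fx=4,fy=4),cv2.resize(w[0:130,200:300],None,fx=4,fy=4)]))
E
```

```text
time: 15.0
ee_pos: [0.5856, 0.148, 0.1185]
tcp_rot: [-180.0, -0.1, -5.1]
wrist_force: [-2.8, -0.6, 8.3]
opening: 0.0576
time: 15.5
ee_pos: [0.5855, 0.1479, 0.118]
tcp_rot: [180.0, 0.0, -5.1]
wrist_force: [-0.8, -0.4, 0.5]
opening: 0.0853
time: 16.3
ee_pos: [0.5785, 0.0675, 0.2383]
tcp_rot: [-180.0, -0.0, -5.2]
wrist_force: [0.1, -1.1, -0.2]
opening: 0.0856
t 16.3 at [0.5785 0.0675 0.2383] [-180.    -0.    -5.2] shift [ 0.0068 -0.0031 -0.0017] rot [-0.0003 -0.0003 -0.0035] F [ 0.1 -1.1 -0.2] op 0.0856
```

View pics/c10.png

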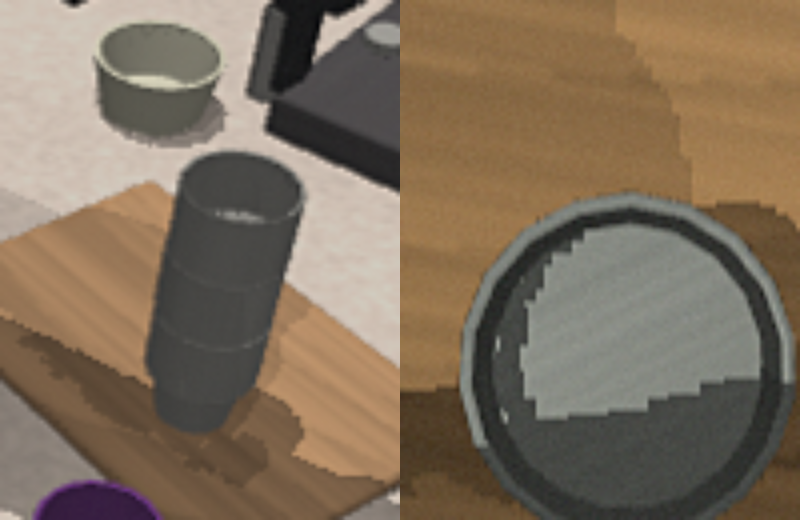

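View pics/s10.png

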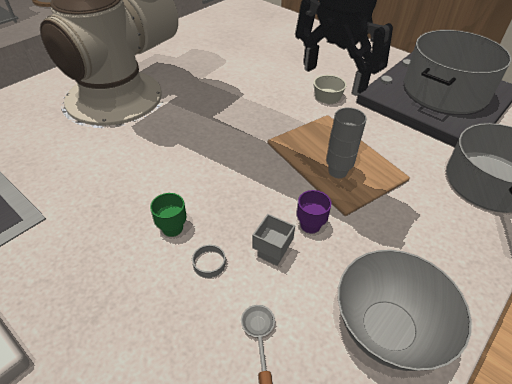

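The scene view shows an upright stack of three with flush bands at about (345,143). The square cup (273,238), the green look-alike (169,213) and the purple one (314,210) stand where they were. Handing in.

```bash
python3 -c "
from workcell import bot
print(bot.job_done())"
```

```text
the job is handed in; nothing more can be done
None
```

I nested both round steel cups from the worktop into the round cup on the chopping board, one after the other, and handed the job in at about 16.5 s of the 54 s allowed.

- **Seating:** Each cup first met resistance within 0.5 mm of its computed home height (tool at 0.079 m, then 0.1185 m). I then pressed lightly, to 12 N and 8 N. The last scene picture shows one upright stack of three with the bands flush.
- **Position:** After the first nesting the wrist camera put the stack within about 1 mm of where the base cup stood. I did not measure it again after the second, but the scene picture shows it on the same spot.
- **Left alone:** The square cup, the green and purple look-alikes, and everything else in view stood in their original places. The gripper was open and clear of everything.
- **Disagreement:** The top camera placed the base cup about 4 to 7 mm from where the wrist camera did. I went by the wrist camera's relative measurement, and both cups went in with no side force before they seated.

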